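Fold the hold-down plate over the tubes, shut the shaker's hood and start it

ROBOT

A 6-joint arm with a two-finger parallel gripper is mounted at the origin on a cart in front of the work surface, level with it; the furniture and walls round the work are solid. World frame = base frame: x ahead of the robot, y to its left, z up, the work surface at z = 0. Lengths are in mm, angles in rad, forces in N, time in s.
With the tool pointing down it reaches from about 300 to 875 mm from the base axis. Payload 4.2 kg.
Tool frame: the origin (TCP) lies midway between the tips of the shut fingers; the grasp point (between the pads) lies 19 mm behind it; z points along the fingers, y is the line along which they close (so a half turn about z gives the same grasp; the last joint's range is limited). The gripper opens to 85 mm and grips with 20 to 120 N. Pads are 22 mm wide; open, the fingers measure 114 mm over their backs; the gripper's body (76 mm by 85 mm) begins 54 mm behind the grasp point. The pads swing forward as they close: fully open they stand 13 mm farther back than shut.
Start: joints at [1.248, 0.32, 1.565, -0, 1.257, -0.02], TCP at [171.463, 548.855, 231.338] pointing down, gripper open.
Joint ranges: [-3.11, 3.11], [-0.84, 2.01], [0.21, 2.61], [-1.34, 4.49], [0.05, 2.63], [-2.56, 2.56]. Speed limits (rad/s): [2.57, 2.57, 3.14, 3.14, 3.14, 3.14].

INTERFACE

Orientations are given as a unit quaternion [w, x, y, z].
In Python, from workcell import robot gives the robot as it stands. The module is installed in compiled form; this text tells all that it offers.
- The arm moves only by the tool apply_moves, never from a script. Its argument "commands" is a list of rows, each a list of 7 numbers: the shift along the world's x, y, z in m, then the turn, a rotation vector about the world's x, y, z in degrees, then the closure, from 0 (fully open) to 1 (shut). In form: [[tx, ty, tz, ax, ay, az, grip], ...]. A call has 1 to 20 rows; each row shifts and turns the commanded pose from where the row before left it; what a row does not reach is not made up. A row lasts 1/8 s, in which the tool goes at most 62.5 mm and 10.7 degrees, less where a joint would pass 70% of its speed; a pose out of reach is approached as far as the arm can. A call with a gripper value outside its range is refused whole. The fingers move at their own pace and stop on an object; the grip force is fixed at half the most. Time passes only in rows, so rows that do not move let the fingers close. It gives the time, the measured TCP pose, the force, the opening and the grip force at its end, in the units of the state.
- robot.read_state(): the state, without advancing time (a new reading comes with each control period).
- robot.read_camera(name): name is "side" or "top"; returns (picture, depth): 384x512x3 uint8, red, green, blue; 384x512 float32, mm along the optical axis (not along the pixel's ray), 0 where there is no reading.
- robot.camera_model(name): a dict with "K" (3x3 intrinsics, pixels), "extrinsics" (4x4, takes a point from world to camera coordinates). Camera axes: x right, y down, z forward; pixel columns grow to the right and rows downward; lengths in mm; the calibration is good to about 2 mm. A picture is of the moment at which its call begins. camera_model takes no time and is no camera call.
- robot.close_job(): hands the job in; it is judged then, once.
The state is a dict: "clock": time; "q": joint angles; "dq": joint speeds; "joint_torque": joint torques, N m; "tcp_pos": TCP position; "ee_rot": TCP orientation; "ft_force": force on the tool from outside, world axes, zero at the start; "torque": the same for the moment, N m; "gripper_width": opening from 0.0 (shut) to 1.0 (fully open); "finger_force": force on a finger pad.
Only numpy, scipy, OpenCV 4.12 (cv2) and the standard library are available. Lean on these libraries where they do the work, as an engineer would, in place of code of your own. Each camera call takes 0.05 s, during which the arm holds its last target. There are 200 camera calls.

TASK

Close up the tube shaker and start it: first fold the upright hold-down plate flat onto the tubes, then swing the hood fully shut over it, and then press the start key at the front of the console right down and let it come back up. Do it all with gentle pushes of the fingertips or the outside of the fingers: grip nothing, keep off the rubber pad under the plate and the inside of the hood, and leave the other things on the bench where they are.

Things in the scene. Friction and masses are not known exactly. Their poses are not given: they have to be found in the camera images.
- shaker: Tube shaker, white, fixed, 170 mm deep (x) by 300 mm wide (y), housing 85 mm high. Origin: centre of the underside; x to its rear, y to its left, z up. Left two thirds (y -45 to 150 mm): block of capped tubes, hold-down plate, hood. Right third: console, face tilted 0.12 rad down to the front, display, four small flat dummy keys, start key at the front
- hold_down (a joint): angle (rad) of the hold-down plate: 0 = folded flat on the tubes (its stop), 1.57 = upright, at most 1.75. A stiff hinge holds it wherever it is left (about 1 N near the free edge moves it). It folds towards the shaker's right (-y)
- plate_hinge (a point): middle of the plate's hinge line, at shaker (-2.5, 118, 101) mm; the line runs along the shaker's x, left of the tubes. The point turns with the plate: its -y points from the hinge to the free edge, its z out of the plate's outer face (up when folded flat; to the left, away from the tubes, when upright)
- plate_edge (a point): middle of the plate's free edge on the outer face, 107 mm from the hinge line. Plain aluminium plate, 112 mm along the hinge, 107 mm long, 5 mm thick; outer face 3 mm off the hinge's plane, with a 2 mm higher lip along the free edge and two ribs 3 mm high running to it, 30 mm either side of the middle. The inner face carries a clean rubber pad, 108x90x7 mm: fingers keep off it
- hood (a joint): angle (rad) of the hood about its rear hinge: 0 = fully shut (its stop), about 1.57 = standing upright, at most 1.9. A stiff hinge holds it wherever it is left (moving it takes about 3 N near the free edge)
- hood_hinge (a point): middle of the hood's hinge line, at shaker (79.5, 52.5, 89) mm; the line runs along the shaker's y at the rear. The point turns with the hood: its -x points from the hinge to the free edge, its z out of the hood's outer face (up when shut, to the rear when upright)
- hood_edge (a point): middle of the hood's free edge on the outer face, 160 mm from the hinge line, 36 mm off the hinge's plane. The hood is a white shallow shell with a clear window, 160 mm long, 186 mm wide, 36 mm deep, hollow side to the tubes, outer face flat; a small finger lip stands 8 mm out of its front wall. Grey lining inside: fingers keep off it
- start_key (a joint): travel (m) of the start key: 0 = up, 0.005 = fully down; a spring returns it, fully down takes about 4 N
- key_top (a point): centre of the top of the start key, a grey rectangular push key 18x22 mm in a black surround, standing 8 mm out of the console at its front (3 mm when fully down), about 78 mm above the bench. Its z points out of the console; it is pressed against z
- tube_50: capped 50 ml tube, 34 mm wide, 114 mm tall, stands at the right of the shaker. Bystander, loose; origin at the centre of its underside
- jar: specimen jar with a screw lid, 51 mm wide, 79 mm tall, at the right of the shaker. Bystander, loose; origin at the centre of its underside
- timer: flat digital bench timer, 64x68x18 mm, at the right front of the shaker. Bystander, loose; origin at the centre of its underside
- forceps: steel forceps, 121 mm long, 8 mm high, lying in front of the shaker. Bystander, loose; origin at the centre of its underside
- slide_box: small slide mailer standing upright, 15x30 mm, 55 mm tall, at the left of the shaker. Bystander, loose; origin at the centre of its underside
- dish: petri dish 60 mm wide, 16 mm high, behind the shaker. Bystander, loose; origin at the centre of its underside
- tape: roll of tape 80 mm wide, 18 mm high, far at the left. Bystander, loose; origin at the centre of its underside
- pipette: hand pipette 232 mm long, 26 mm high, lying left at the front of the bench. Bystander, loose; origin at the centre of its underside

How it is judged:
By the outcome, as a careful person would: the job done as asked, in the order asked, and still so for the second after the job is handed in, with the robot touching nothing.
It also fails if it takes over 58 s, if anything falls off the work surface, if the arm or the gripper's body presses on something with over 40 N, if the wrist force passes 120 N, or if a joint passes its speed limit or range.

## Working session

There is one attempt and no reset: what is moved stays moved. The work goes in short steps, Python scripts to look and compute and a tool call to move; the robot and the scene stay as the last step left them, time stands still between calls to the robot, and variables do not carry over. Pictures are saved under pics/ and viewed, at most 10 in all, crops included, and the job is handed in when it is done.

Besides the shell and the picture viewer there is one more tool, called as a command line: name --pt "numbers of a row" for each row, then --argument value for the rest. apply_moves: Moves the arm, as the interface text tells. Its arguments: {"type":"object","properties":{"commands":{"type":"array","items":{"type":"array","items":{"type":"number"}}}},"required":["commands"]}

```bash
mkdir -p pics
cat > h.py <<'E'
import numpy as np,cv2
from workcell import robot
def cam(n):
    p,d=robot.read_camera(n);m=robot.camera_model(n);K=np.array(m["K"]);E=np.array(m["extrinsics"])
    return p,d,K,E
def world(d,K,E):
    v,u=np.mgrid[:384,:512];z=d
    P=np.stack([(u-K[0,2])/K[0,0]*z,(v-K[1,2])/K[1,1]*z,z],-1)
    W=(P-E[:3,3])@E[:3,:3]
    W[d<=0]=np.nan
    return W
def save(n,p): cv2.imwrite(n,cv2.resize(p[:,:,::-1],(800,600)))
E
python3 - <<'E'
from h import *
for n in ("top","side"):
    p,d,K,E=cam(n);save(f"pics/{n}0.png",p);np.savez(n+"0.npz",p=p,d=d,K=K,E=E);print(n,-E[:3,:3].T@E[:3,3],E[2,:3],K[0,0])
print(robot.read_state())
E
```

```text
top [ 3.44497733e+02 -6.84990221e-01  1.36022652e+03] [ 0.16887864 -0.01239392 -0.98555893] 413.91767711107036
side [ -92.95580635 -546.08919505  575.1612838 ] [ 0.67740565  0.56248693 -0.47405699] 362.48701168938203
{'clock': 0.1, 'q': array([ 1.24795690e+00,  3.20200055e-01,  1.56556221e+00, -3.49401538e-06,
        1.25740158e+00, -2.00258063e-02]), 'dq': array([-0.00042787, -0.00101698, -0.0024918 , -0.00099655,  0.00029575,
        0.00011574]), 'joint_torque': array([ 8.34488965e-04, -4.16413164e+01, -2.34705126e+01,  1.52241842e-04,
        4.88218531e-03, -1.42818169e-05]), 'tcp_pos': array([171.34630208, 548.42370839, 230.58036132]), 'ee_rot': array([-1.32380876e-04,  1.50828418e-01,  9.88559645e-01, -7.74363334e-04]), 'ft_force': array([-0.72960143,  0.36981833, -0.10182221]), 'torque': array([-0.01810521,  0.07214574, -0.01902548]), 'finger_force': 0.0, 'gripper_width': 1.0017453677283028}
```

View pics/top0.png

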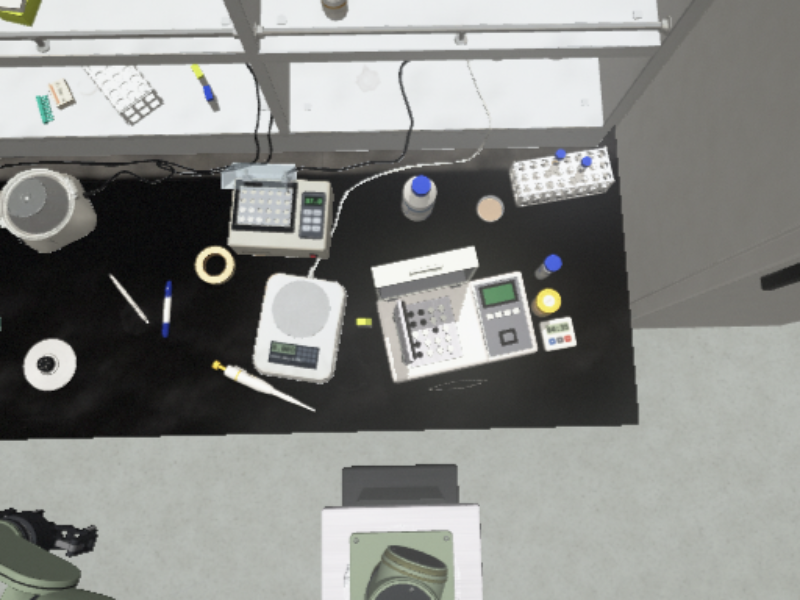

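View pics/side0.png

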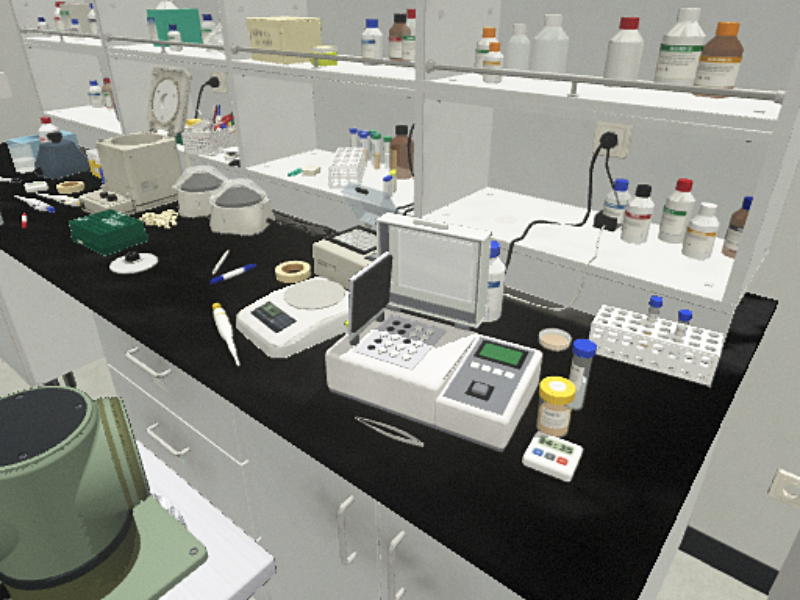

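The top view shows the shaker centred near (458,318), hood upright at (425,265), plate upright at (403,330) and the key at (508,337). In the side view the key is at (480,390), the plate at (370,290) and the hood at (435,265).

Run:
```python
from h import *
np.set_printoptions(precision=1,suppress=True)
D={n:np.load(n+"0.npz") for n in("top","side")}
W={n:world(D[n]["d"],D[n]["K"],D[n]["E"]) for n in D}
def at(n,u,v):
    u=int(u*.64);v=int(v*.64);return np.nanmedian(W[n][v-1:v+2,u-1:u+2].reshape(-1,3),0)
for n,l in {"top":dict(key=(508,337),hood=(425,252),plate=(402,330),con=(515,320),frontleft=(400,374),tube=(553,263),jar=(548,300),timer=(558,334),dish=(490,208),slide=(364,322),balance=(300,310),bottle=(421,186)),"side":dict(key=(480,390),hood=(435,265),plate=(372,290),con=(500,395),rack=(655,340))}.items():
    for k,p in l.items(): print(n,k,at(n,*p))
w=W["top"]; m=(w[...,2]>35)&(w[...,2]<92)&(w[...,0]>300)&(w[...,0]<620)&(w[...,1]<60)&(w[...,1]>-300)
# drop jar/tube etc by largest component
c,l,s,_=cv2.connectedComponentsWithStats(m.astype(np.uint8));print(s[1:][s[1:,4]>50])
i=1+np.argmax(s[1:,4]);q=w[(l==i)&(w[...,2]>60)]
r=cv2.minAreaRect(q[:,:2].astype(np.float32));print(r,cv2.boxPoints(r))
# key in side & top: dark pixels around
```

```text
top key [ 481.6 -222.7   78.7]
top hood [677.  -66.3   2.8]
top plate [487.6 -10.4 174.5]
top con [ 516.4 -237.3   76.2]
top frontleft [412.   -6.1  85.9]
top tube [ 621.  -310.3  115.2]
top jar [ 552.7 -304.5   79.6]
top timer [ 492.5 -337.1   19.6]
top dish [ 767.3 -206.5   18.7]
top slide [519.4  67.6  57.9]
top balance [547.4 193.8  60.6]
top bottle [770.2 -53.4 155.9]
side key [ 476.4 -225.8   76.4]
side hood [601.7 -51.6 175.2]
side plate [479.9 -22.7 168. ]
side con [ 492.2 -250.6   70.7]
side rack [ 793.9 -368.9   59. ]
[[ 241  174  103   71 4518]
 [ 342  186    7   16   88]]
((505.02789306640625, -123.17683410644531), (167.06292724609375, 300.8411865234375), 11.203941345214844) [[ 393.9    8.1]
 [ 452.3 -287. ]
 [ 616.2 -254.5]
 [ 557.7   40.6]]
```

```bash
cat >> h.py <<'E'
A=np.deg2rad(11.2);O=np.array([505.,-123.2,0.])
Rz=np.array([[np.cos(A),-np.sin(A),0],[np.sin(A),np.cos(A),0],[0,0,1]])
def loc(W): return (W-O)@Rz
def wor(p): return Rz@np.array(p,float)+O
E
python3 - <<'E'
from h import *
np.set_printoptions(precision=1,suppress=True)
for n in("top","side"):
    D=np.load(n+"0.npz");W=world(D["d"],D["K"],D["E"]);L=loc(W)
    x,y,z=L[...,0],L[...,1],L[...,2]
    m=(abs(y-60)<75)&(x>60)&(x<150)&(z>130)
    print(n,"hood",m.sum())
    for a in range(130,280,15):
        k=m&(z>a)&(z<a+15)
        if k.sum()>3: print(a,k.sum(),np.percentile(x[k],[5,50,95]),np.percentile(y[k],[2,98]))
    print("hood zmax",np.nanmax(z[m]))
    m=(abs(x)<70)&(y>60)&(y<160)&(z>110)
    print("plate",m.sum())
    for a in range(110,230,12):
        k=m&(z>a)&(z<a+12)
        if k.sum()>3: print(a,k.sum(),np.percentile(y[k],[5,50,95]),np.percentile(x[k],[2,98]))
    # key: brightness map
    k=(abs(x+48)<22)&(abs(y+95)<26)&(z>50)
    g=D["p"].astype(int).sum(-1)//3
    v,u=np.where(k);print(u.min(),u.max(),v.min(),v.max());print(g[v.min():v.max()+1,u.min():u.max()+1])
    kk=k&(g<60)
    print("dark",kk.sum(),L[kk].mean(0),L[kk].min(0),L[kk].max(0))
    # shelf
    w=W;s=(w[...,2]>200)&(w[...,0]>500)&(abs(w[...,1])<300)&(w[...,0]>640)
    print("shelf",[(b,np.nanmin(w[...,0][s&(w[...,2]>b)&(w[...,2]<b+50)],initial=9999)) for b in range(200,800,50)])
E
```

```text
top hood 742
235 285 [ 78.9  97.  114.2] [-11.8 132.7]
250 457 [ 79.7  96.1 113.3] [-11.5 131.2]
hood zmax 261.9447786488422
plate 324
110 14 [119.1 119.6 120.2] [-50.8  48.8]
122 18 [118.1 118.6 121.1] [-51.9  54.2]
134 21 [117.  117.6 120.6] [-52.5  46.9]
146 20 [112.3 116.2 117. ] [-55.4  52. ]
158 20 [114.7 115.3 118.4] [-54.9  49.9]
170 20 [113.6 114.2 116.6] [-49.8  45.6]
182 21 [110.4 113.  115. ] [-55.8  51.5]
194 71 [ 99.7 103.7 111.7] [-51.7  47.4]
206 119 [101.5 108.7 112.6] [-53.6  53.8]
316 335 209 225
[[159 159 160 159 159 158 158 157 160 157 154 154 154 154 158 158 156 157
  156 155]
 [161 159 160 159 159 156 155 155 155 145  99 102  90 126 156 158 156 157
  157 156]
 [160 159 159 155 150 121 104 102  77  72  74  71  70  93 156 156 157 156
  154 155]
 [160 160 152 106  76  72  75  76  82  85  91  95  67  82 129 158 156 157
  157 156]
 [160 159 153 105  73  76  97 116 148 158 157 148  98  79 116 157 156 156
  157 157]
 [161 159 151 102  73  94 155 164 161 159 156 157 146  76 117 156 156 156
  156 156]
 [159 160 154 121  72  89 146 163 158 157 157 154 142  71 100 157 155
[... 354 characters left out ...]
]
 [159 158 159 161 149  77  76  79  90 100 110 115 158 157 157 155 156 157
  155 155]
 [159 159 158 158 153 115 111 134 158 157 157 158 157 157 157 156 155 155
  156 156]
 [158 158 159 159 158 158 158 157 157 157 158 157 158 156 156 157 155 154
  156 155]
 [160 159 158 158 159 159 158 158 157 157 157 157 157 156 155 157 161 161
  159 173]
 [160 158 158 157 159 158 158 159 157 156 157 161 163 163 163 177 210 210
  207 241]
 [158 157 158 158 157 159 160 161 162 161 175 199 216 214 220 243 243 241
  237 228]]<stdin>:22: RuntimeWarning: Mean of empty slice.
  ret = um.true_divide(
Traceback (most recent call last):
ValueError: zero-size array to reduction operation minimum which has no identity
```

Run:
```python
from h import *
np.set_printoptions(precision=1,suppress=True)
D=np.load("top0.npz");W=world(D["d"],D["K"],D["E"]);L=loc(W)
print("key top view",L[213:218,322:329].reshape(-1,3).mean(0),W[213:218,322:329].reshape(-1,3).mean(0))
w=W;s=(w[...,0]>640)&(w[...,1]<150)&(w[...,1]>-250)
print("shelf",[(b,np.nanmin(w[...,0][s&(w[...,2]>b)&(w[...,2]<b+50)],initial=9999)) for b in range(200,800,50)])
D=np.load("side0.npz");W=world(D["d"],D["K"],D["E"]);L=loc(W)
x,y,z=L[...,0],L[...,1],L[...,2]
m=(abs(y-60)<85)&(x>50)&(x<150)&(z>130)
for a in range(130,280,15):
    k=m&(z>a)&(z<a+15)
    if k.sum()>3: print(a,k.sum(),np.percentile(x[k],[5,50,95]),np.percentile(y[k],[2,98]))
k=(abs(x+48)<22)&(abs(y+95)<26)&(z>50)
g=D["p"].astype(int).sum(-1)//3
v,u=np.where(k);print(u.min(),u.max(),v.min(),v.max());print(g[v.min():v.max()+1,u.min():u.max()+1])
w=W
s=(w[...,0]>640)&(w[...,1]<150)&(w[...,1]>-250)
print("shelf",[(b,np.nanmin(w[...,0][s&(w[...,2]>b)&(w[...,2]<b+50)],initial=9999)) for b in range(200,800,50)])
for t,r in ((1.48,100),(1.3,95),(1.,92),(.7,90),(.4,90),(.2,90),(0,90)):
    print("plate",t,wor([-2.5,118-r*np.cos(t)+3*np.sin(t)+14.5,101+r*np.sin(t)+3*np.cos(t)]))
for t in (1.57,1.4,1.2,1.,.8,.6,.4,.2,0):
    r=150;print("hood",t,wor([79.5-r*np.cos(t)+36*np.sin(t)+11,52.5,89+r*np.sin(t)+36*np.cos(t)]))
```

```text
key top view [-42.  -93.1  78.3] [ 481.9 -222.6   78.3]
shelf [(200, np.float64(9999.0)), (250, np.float64(9999.0)), (300, np.float64(9999.0)), (350, np.float64(904.8946661650007)), (400, np.float64(904.386874460442)), (450, np.float64(957.3036596090815)), (500, np.float64(9999.0)), (550, np.float64(9999.0)), (600, np.float64(9999.0)), (650, np.float64(9999.0)), (700, np.float64(9999.0)), (750, np.float64(9999.0))]
130 268 [106.8 109.2 112.7] [-18.  133.5]
145 281 [106.4 109.1 112.5] [-18.8 130.8]
160 284 [106.3 108.7 112.2] [-17.9 131.5]
175 324 [ 94.5 108.5 112.7] [-18.6 141.3]
190 353 [ 83.9 108.3 111.8] [-18.2 142.3]
205 352 [ 83.4 108.1 112. ] [-17.5 142.1]
220 246 [ 82.7 110.  113.2] [-16.5 142.9]
235 446 [ 77.8  85.8 112.3] [-22.8 142.4]
250 76 [87.  89.9 95.1] [ 23.9 130.1]
292 321 242 261
[[156 155 156 158 158 157 155 157 155 160 165 157 158 161 156 156 157 158
  157 157 154 159 155 157 158 154 155 159 158 155]
 [154 157 159 156 157 158 156 156 158 163 105 127 162 168 160 159 159 153
  158 159 157 160 159 157 159 158 153 153 155 156]
 [158 157 157 155 156 159 156 161 162 173
[... 2399 characters left out ...]
9697346)), (450, np.float64(957.0441899880058)), (500, np.float64(1051.6715226396827)), (550, np.float64(1197.4395585911489)), (600, np.float64(9999.0)), (650, np.float64(9999.0)), (700, np.float64(9999.0)), (750, np.float64(9999.0))]
plate 1.48 [478.    0.3 200.9]
plate 1.3 [481.2 -15.8 193.3]
plate 1.0 [486. -40. 180.]
plate 0.7 [489.8 -59.3 161.3]
plate 0.4 [492.7 -73.9 138.8]
plate 0.2 [493.8 -79.7 121.8]
plate 0 [494.3 -82.  104. ]
hood 1.57 [618.8 -47.2 239. ]
hood 1.4 [593.4 -52.2 242.9]
hood 1.2 [563.2 -58.2 241.9]
hood 1.0 [533.8 -64.  234.7]
hood 0.8 [506.4 -69.4 221.7]
hood 0.6 [482.1 -74.2 203.4]
hood 0.4 [461.8 -78.2 180.6]
hood 0.2 [446.4 -81.3 154.1]
hood 0 [436.4 -83.3 125. ]
```

apply_moves --pt "0 0 0.04 0 0 0 1" --pt "0.02 -0.035 0.01 0 0 2 1" --pt "0.02 -0.035 0.01 0 0 2 1" --pt "0.02 -0.035 0.01 0 0 2 1" --pt "0.02 -0.035 0 0 0 2 1" --pt "0.02 -0.035 0 0 0 2 1" --pt "0.02 -0.035 0 0 0 2 1" --pt "0.02 -0.035 0 0 0 2 1" --pt "0.02 -0.035 0 0 0 2 1" --pt "0.02 -0.035 0 0 0 2 1" --pt "0.02 -0.035 0 0 0 2 1" --pt "0.02 -0.035 0 0 0 2 1" --pt "0.02 -0.035 0 0 0 2 1" --pt "0.02 -0.035 0 0 0 2 1" --pt "0.02 -0.035 0 0 0 2 1" --pt "0.02 -0.013 0 0 0 0.5 1" --pt "0 0 0 0 0 0 1"

```text
clock: 2.22
tcp_pos: [472.0, 45.0, 300.6]
ee_rot: [-0.001, -0.096, 0.995, 0.0]
ft_force: [0.5, 0.4, -1.0]
gripper_width: -0.001
finger_force: 0.0
```

apply_moves --pt "0 0 -0.04 0 0 0 1" --pt "0 0 -0.04 0 0 0 1" --pt "0 0 -0.03 0 0 0 1" --pt "0.004 -0.02 0 0 0 0 1" --pt "0 0 0 0 0 0 1"

```text
clock: 2.85
tcp_pos: [474.7, 26.0, 191.0]
ee_rot: [-0.001, -0.097, 0.995, 0.0]
ft_force: [-0.2, -1.1, -0.6]
gripper_width: -0.001
finger_force: 0.0
```

Run:
```python
from h import *
p,d,K,E=cam("side");q,_,_,_=cam("top")
cv2.imwrite("pics/1.png",np.hstack([cv2.resize(p[100:300,180:380,::-1],(400,400)),cv2.resize(q[140:260,220:360,::-1],(400,400))]))
```

```text
(no output)
```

View pics/1.png

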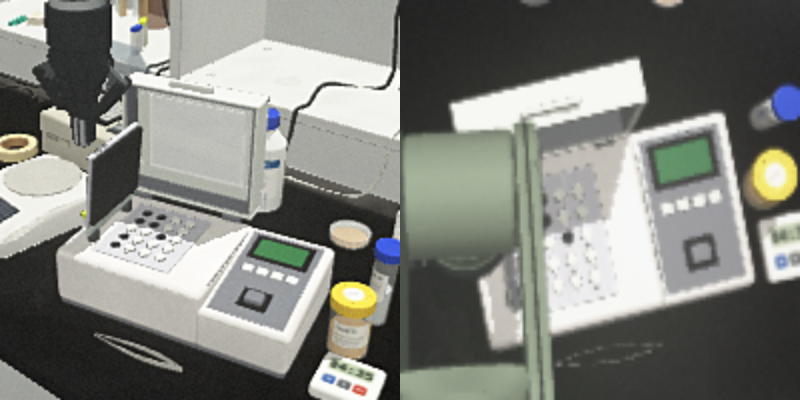

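apply_moves --pt "0.002 -0.01 0.002 0 0 0 1" --pt "0.002 -0.01 0.002 0 0 0 1" --pt "0.002 -0.01 0 0 0 0 1" --pt "0.002 -0.01 -0.002 0 0 0 1" --pt "0.002 -0.01 -0.003 0 0 0 1" --pt "0.002 -0.01 -0.004 0 0 0 1" --pt "0.001 -0.008 -0.006 0 0 0 1" --pt "0.001 -0.008 -0.008 0 0 0 1" --pt "0.001 -0.007 -0.009 0 0 0 1" --pt "0.001 -0.006 -0.01 0 0 0 1" --pt "0 0 0 0 0 0 1"

```text
clock: 4.32
tcp_pos: [490.8, -63.4, 152.2]
ee_rot: [-0.001, -0.097, 0.995, 0.0]
ft_force: [-0.4, 0.2, 0.3]
gripper_width: 0.0
finger_force: 0.0
```

Run:
```python
from h import *
p,d,K,E=cam("side")
cv2.imwrite("pics/2.png",cv2.resize(p[100:260,200:360,::-1],(480,480)))
```

```text
(no output)
```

View pics/2.png

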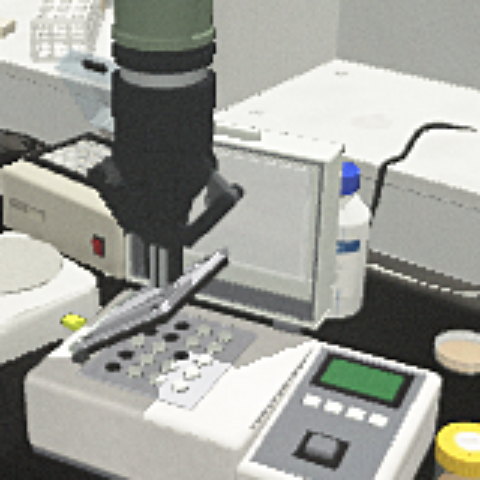

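The plate now lies at about 35° with the fingertips at (165,285) on its outer face; the hood is untouched.

apply_moves --pt "0.001 -0.005 -0.008 0 0 0 1" --pt "0.001 -0.004 -0.008 0 0 0 1" --pt "0.001 -0.003 -0.008 0 0 0 1" --pt "0 -0.002 -0.008 0 0 0 1" --pt "0 -0.001 -0.007 0 0 0 1" --pt "0 0 -0.005 0 0 0 1" --pt "0 0 -0.003 0 0 0 1" --pt "0 0 0 0 0 0 1"

```text
clock: 5.38
tcp_pos: [494.4, -78.0, 106.2]
ee_rot: [-0.0, -0.097, 0.995, 0.0]
ft_force: [-0.8, -0.0, 0.2]
gripper_width: 0.0
finger_force: 0.0
```

Continue down in small steps until a clear stop force.

apply_moves --pt "0 0 -0.002 0 0 0 1" --pt "0 0 -0.001 0 0 0 1" --pt "0 0 0 0 0 0 1"

```text
clock: 5.75
tcp_pos: [494.7, -78.1, 104.0]
ee_rot: [0.0, -0.097, 0.995, -0.0]
ft_force: [-1.1, 0.1, 5.0]
gripper_width: 0.001
finger_force: 2.3
```

apply_moves --pt "0 0 -0.001 0 0 0 1" --pt "0 0 -0.001 0 0 0 1" --pt "0 0 0 0 0 0 1"

```text
clock: 6.12
tcp_pos: [494.7, -78.1, 103.6]
ee_rot: [0.001, -0.097, 0.995, -0.0]
ft_force: [-4.8, 0.8, 17.2]
gripper_width: 0.002
finger_force: 8.6
```

apply_moves --pt "0 0 0.02 0 0 0 1" --pt "0 0 0.05 0 0 0 1" --pt "0 0 0.05 0 0 0 1" --pt "0 0 0.05 0 0 0 1" --pt "0 0 0.04 0 0 0 1" --pt "0.04 0.01 0 0 0 0 1" --pt "0.04 0.01 0 0 0 0 1" --pt "0.04 0.01 0 0 0 0 1" --pt "0.035 0.005 0 0 0 0 1" --pt "0 0 0 0 0 0 1"

```text
clock: 7.38
tcp_pos: [651.1, -42.7, 309.4]
ee_rot: [-0.001, -0.098, 0.995, 0.0]
ft_force: [0.5, -0.3, 0.5]
gripper_width: 0.002
finger_force: 0.0
```

Run:
```python
from h import *
np.set_printoptions(precision=1,suppress=True)
p,d,K,E=cam("side");L=loc(world(d,K,E));x,y,z=L[...,0],L[...,1],L[...,2]
for a in range(10,130,15):
    k=(abs(x)<50)&(y>a)&(y<a+15)&(z>60)&(z<220)
    print(a,k.sum(),np.percentile(z[k],[5,50,95]))
cv2.imwrite("pics/3.png",cv2.resize(p[60:260,180:380,::-1],(500,500)))
```

```text
10 249 [ 85.5 102.2 105.4]
25 144 [102.1 103.8 106.2]
40 139 [101.7 103.8 106.4]
55 139 [102.1 103.9 106.5]
70 127 [101.9 103.8 106.9]
85 130 [101.9 103.8 106.3]
100 119 [ 90.4 103.4 105.1]
115 88 [ 84.5 103.2 105.7]
```

View pics/3.png

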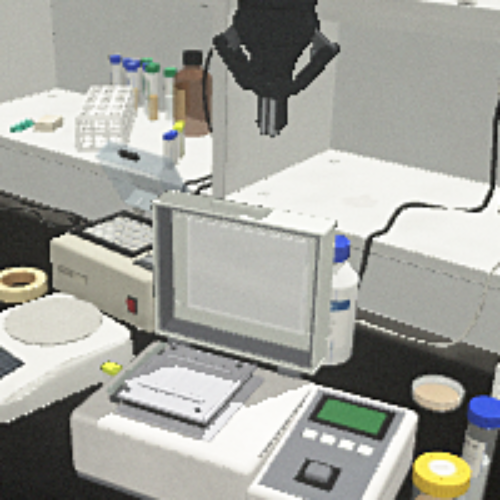

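The plate lies flat (depth 104 mm across it). The fingertips at (270,115) are above and behind the hood, whose top edge is near (245,210).

apply_moves --pt "0 0 -0.04 0 0 0 1" --pt "0 0 -0.033 0 0 0 1" --pt "-0.01 -0.002 0 0 0 0 1" --pt "-0.01 -0.002 0 0 0 0 1" --pt "-0.01 -0.002 0.001 0 0 0 1" --pt "-0.01 -0.002 0.002 0 0 0 1" --pt "-0.01 -0.002 0.002 0 0 0 1" --pt "-0.01 -0.002 0.001 0 0 0 1" --pt "-0.01 -0.002 0 0 0 0 1" --pt "0 0 0 0 0 0 1"

```text
clock: 8.68
tcp_pos: [578.1, -57.4, 244.3]
ee_rot: [-0.001, -0.097, 0.995, 0.0]
ft_force: [-0.2, -0.0, -0.4]
gripper_width: 0.001
finger_force: 0.0
```

Run:
```python
from h import *
np.set_printoptions(precision=1,suppress=True)
p,d,K,E=cam("side");L=loc(world(d,K,E));x,y,z=L[...,0],L[...,1],L[...,2]
for a in range(110,270,20):
    k=(y>-45)&(y<0)&(z>a)&(z<a+20)&(x>-20)&(x<150)
    if k.sum()>3:print(a,k.sum(),np.percentile(x[k],[5,50,95]))
print(robot.read_state()["tcp_pos"])
```

```text
110 78 [ 69.5  98.  107.5]
130 97 [ 65.4  93.5 100.6]
150 91 [57.1 87.6 94.4]
170 107 [52.2 81.6 87.8]
190 100 [48.1 76.3 82. ]
210 92 [41.  65.5 78. ]
230 204 [35.6 47.  65.1]
250 32 [62.5 66.9 70.8]
[578.4 -57.3 244. ]
```

The hood follows, now leaning forward by about 0.3 rad.

apply_moves --pt "-0.01 -0.002 -0.001 0 0 0 1" --pt "-0.01 -0.002 -0.002 0 0 0 1" --pt "-0.01 -0.002 -0.002 0 0 0 1" --pt "-0.01 -0.002 -0.003 0 0 0 1" --pt "-0.01 -0.002 -0.004 0 0 0 1" --pt "-0.01 -0.002 -0.005 0 0 0 1" --pt "-0.01 -0.002 -0.006 0 0 0 1" --pt "-0.009 -0.002 -0.006 0 0 0 1" --pt "-0.009 -0.001 -0.007 0 0 0 1" --pt "-0.008 -0.001 -0.008 0 0 0 1" --pt "-0.008 -0.001 -0.009 0 0 0 1" --pt "-0.007 -0.001 -0.008 0 0 0 1" --pt "-0.005 -0.001 -0.008 0 0 0 1" --pt "0 0 0 0 0 0 1"

```text
clock: 10.48
tcp_pos: [462.5, -78.0, 174.4]
ee_rot: [-0.001, -0.097, 0.995, 0.0]
ft_force: [0.5, -0.9, 0.7]
gripper_width: 0.001
finger_force: 0.0
```

apply_moves --pt "-0.005 -0.001 -0.008 0 0 0 1" --pt "-0.005 -0.001 -0.008 0 0 0 1" --pt "-0.003 -0.001 -0.008 0 0 0 1" --pt "-0.003 -0.001 -0.008 0 0 0 1" --pt "-0.002 0 -0.007 0 0 0 1" --pt "-0.001 0 -0.005 0 0 0 1" --pt "0 0 -0.003 0 0 0 1" --pt "0 0 0 0 0 0 1"

```text
clock: 11.48
tcp_pos: [444.6, -82.1, 128.2]
ee_rot: [0.0, -0.097, 0.995, 0.0]
ft_force: [0.6, 0.3, -0.5]
gripper_width: -0.001
finger_force: 0.0
```

apply_moves --pt "0 0 -0.001 0 0 0 1" --pt "0 0 -0.001 0 0 0 1" --pt "0 0 0 0 0 0 1"

```text
clock: 11.85
tcp_pos: [444.6, -82.1, 126.4]
ee_rot: [0.0, -0.097, 0.995, 0.0]
ft_force: [-0.1, 0.0, 0.6]
gripper_width: 0.0
finger_force: 0.0
```

apply_moves --pt "0 0 -0.001 0 0 0 1" --pt "0 0 -0.001 0 0 0 1" --pt "0 0 0 0 0 0 1"

```text
clock: 12.22
tcp_pos: [444.4, -82.2, 124.9]
ee_rot: [0.0, -0.097, 0.995, -0.0]
ft_force: [-1.8, 0.3, 5.4]
gripper_width: 0.002
finger_force: 2.9
```

apply_moves --pt "0 0 -0.001 0 0 0 1" --pt "0 0 0 0 0 0 1"

```text
clock: 12.48
tcp_pos: [444.5, -82.2, 124.8]
ee_rot: [0.0, -0.097, 0.995, -0.0]
ft_force: [-4.0, 0.3, 11.8]
gripper_width: 0.001
finger_force: 6.3
```

apply_moves --pt "0 0 0.015 0 0 0 1" --pt "0 0 0.035 0 0 0 1" --pt "0 0 0.03 0 0 -5 1" --pt "0.004 -0.016 0 0 0 -10 1" --pt "0.004 -0.016 0 0 0 -10 1" --pt "0.004 -0.016 0 0 0 -10 1" --pt "0.004 -0.016 0 0 0 -10 1" --pt "0.004 -0.016 0 0 0 -10 1" --pt "0.004 -0.016 0 0 0 -10 1" --pt "0.004 -0.016 0 0 0 -10 1" --pt "0.004 -0.016 0 0 0 -10 1" --pt "0.004 -0.013 0 0 0 -5 1" --pt "0 0 -0.04 0 0 0 1" --pt "0 0 -0.04 0 0 0 1" --pt "0 0 0 0 0 0 1"

```text
clock: 14.35
tcp_pos: [478.4, -222.2, 120.7]
ee_rot: [-0.003, 0.635, 0.772, -0.001]
ft_force: [-0.7, 0.3, -0.4]
gripper_width: 0.004
finger_force: 0.0
```

Run:
```python
from h import *
np.set_printoptions(precision=1,suppress=True)
p,d,K,E=cam("side");L=loc(world(d,K,E));x,y,z=L[...,0],L[...,1],L[...,2]
for a in range(-70,70,20):
    k=(x>a)&(x<a+20)&(y>-30)&(y<130)&(z>90)&(z<200);print(a,np.percentile(z[k],[5,50,95]))
print(robot.read_state()["ee_rot"],robot.read_state()["tcp_pos"])
cv2.imwrite("pics/4.png",cv2.resize(p[140:300,220:380,::-1],(560,560)))
```

```text
-70 [123.2 124.5 125.6]
-50 [121.9 123.2 125.1]
-30 [121.8 123.1 125.1]
-10 [121.9 123.3 125.1]
10 [121.9 123.1 124.9]
30 [121.9 123.1 124.8]
50 [122.5 124.4 125.8]
[-0.   0.6  0.8 -0. ] [ 480.1 -222.9  122.8]
```

View pics/4.png

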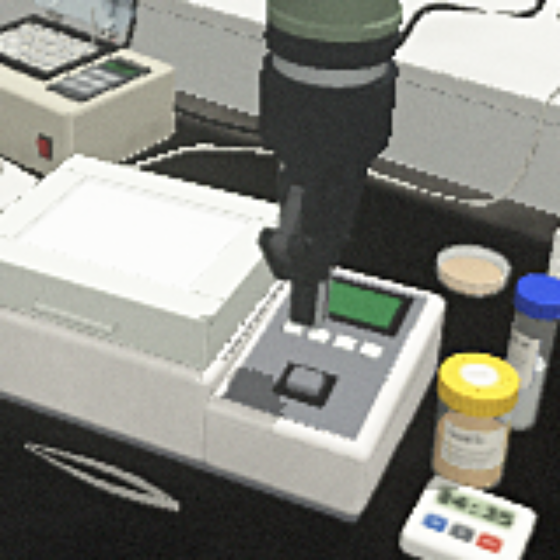

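The hood lies flat (about 124 mm front to rear). The fingertips at (310,320) stand 44 mm above the key seen at (305,383).

apply_moves --pt "0 0 -0.02 0 0 0 1" --pt "0 0 -0.015 0 0 0 1" --pt "0 0 -0.005 0 0 0 1" --pt "0 0 -0.003 0 0 0 1" --pt "0 0 -0.001 0 0 0 1" --pt "0 0 0 0 0 0 1"

```text
clock: 15.15
tcp_pos: [480.7, -223.3, 79.7]
ee_rot: [0.0, 0.635, 0.772, 0.0]
ft_force: [-0.7, 0.4, 0.6]
gripper_width: 0.005
finger_force: 0.0
```

apply_moves --pt "0 0 -0.001 0 0 0 1" --pt "0 0 -0.001 0 0 0 1" --pt "0 0 0 0 0 0 1"

```text
clock: 15.52
tcp_pos: [480.8, -223.2, 77.6]
ee_rot: [0.0, 0.635, 0.772, 0.0]
ft_force: [-0.2, -0.0, 1.2]
gripper_width: 0.001
finger_force: 0.9
```

apply_moves --pt "0 0 -0.001 0 0 0 1" --pt "0 0 0 0 0 0 1"

```text
clock: 15.78
tcp_pos: [480.9, -223.2, 76.5]
ee_rot: [0.0, 0.635, 0.772, 0.0]
ft_force: [1.5, -0.2, 3.1]
gripper_width: -0.001
finger_force: 1.1
```

apply_moves --pt "0 0 -0.001 0 0 0 1" --pt "0 0 -0.001 0 0 0 1" --pt "0 0 -0.001 0 0 0 1" --pt "0 0 0 0 0 0 1"

```text
clock: 16.27
tcp_pos: [480.9, -223.3, 73.5]
ee_rot: [0.0, 0.635, 0.772, 0.0]
ft_force: [1.2, 0.5, 3.9]
gripper_width: -0.001
finger_force: 1.9
```

apply_moves --pt "0 0 -0.001 0 0 0 1" --pt "0 0 0 0 0 0 1"

```text
clock: 16.52
tcp_pos: [481.0, -223.3, 73.3]
ee_rot: [0.001, 0.635, 0.772, 0.0]
ft_force: [1.7, 1.3, 9.6]
gripper_width: 0.001
finger_force: 4.3
```

apply_moves --pt "0 0 -0.0005 0 0 0 1" --pt "0 0 0.005 0 0 0 1" --pt "0 0 0.01 0 0 0 1" --pt "0 0 0.04 0 0 0 1" --pt "0 0 0.05 0 0 0 1" --pt "0 0 0.05 0 0 0 1" --pt "-0.04 0 0.04 0 0 0 1" --pt "-0.04 0.02 0.04 0 0 0 1" --pt "-0.02 0 0 0 0 0 1" --pt "0 0 0 0 0 0 1"

```text
clock: 17.77
tcp_pos: [378.9, -202.9, 306.3]
ee_rot: [-0.001, 0.635, 0.772, -0.0]
ft_force: [0.5, -0.6, 0.2]
gripper_width: -0.001
finger_force: 0.0
```

Run:
```python
from h import *
p,d,K,E=cam("side");L=loc(world(d,K,E));z=L[...,2]
d0=np.load("side0.npz");z0=loc(world(d0["d"],d0["K"],d0["E"]))[...,2]
print("key z now/before",np.nanmedian(z[246:250,304:310]),np.nanmedian(z0[246:250,304:310]))
k=(L[...,0]<-50)&(L[...,0]>-75)&(L[...,1]>-30)&(L[...,1]<135)&(z>95);print("hood front",np.median(z[k]))
save("pics/5.png",p)
```

```text
key z now/before 77.07677613835065 77.03264343934941
hood front 124.46115543607802
```

View pics/5.png

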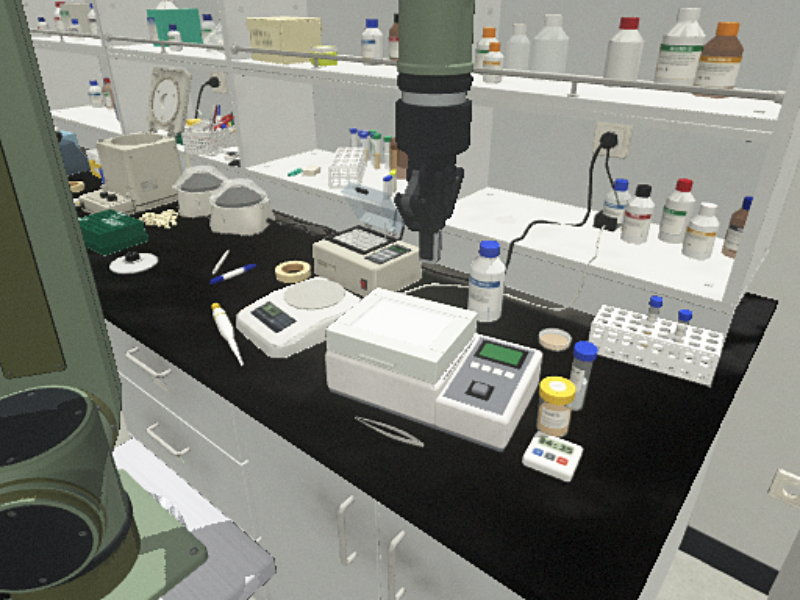

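The hood is shut at (400,330), the key is back up at (480,390), the bystanders in view have not moved, and the arm is clear.

```bash
python3 -c "
from workcell import robot
print(robot.close_job())"
```

```text
the job is handed in; nothing more can be done
None
```

I folded the hold-down plate flat, shut the hood over it, and pressed the start key right down; it has come back up. The job is handed in at about 18 s, with the robot clear and no visible change to the other things on the bench; the judgement itself was not reported back.

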